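# Clamp the plate carrier home in the decorating jig

### The job

Slide the wooden carrier with the decorated plate along the jig until it is pressed against the rubber end stop with at least 6 N, then push the red lever post over past its centre with a fingertip so that the clamp snaps shut, holds the carrier tight against the stop, and is left on its own. Go by feel and be gentle: never push with more than 14 N on the carrier or on any part of the jig. Leave everything else on the table where it is.

Things in the scene. Friction and masses are not known exactly. Their poses are not given: they have to be found in the camera images.
- jig: Plywood jig fixed to the table; bed 8 mm thick, 240 mm wide (y), from x -90 to 140 mm, plus a tongue under the clamp (x -140 to -90, y -65 to 35). Origin on the table. +x is the way the carrier is pushed (away from the robot, within 0.35 rad), +y left. Aluminium side guides, inner faces at y +-92, x -70 to 90, 14 mm high above the bed, steer the carrier with 2 mm play a side.
- stop_rail: Fixed steel bracket across the jig's far end, 200 mm long (y), 30 mm tall; origin mid-length on the bed, at jig x 131. Before it, on two pins, sits the adjustable stop: a firm black rubber-faced bar 170 mm long, 24 mm tall. Its setting is not measured: its near face stands 25 to 41 mm before (-x of) this origin.
- carrier: Loose board of light wood, 130 mm (x) by 180 (y), 18 thick, lying on the bed between the guides, a white plate (112 mm across, 15 high) fixed on it; about 0.35 kg. Origin under its middle, axes as the jig's. It starts 9 to 37 mm short of the stop and slides on waxed faces with up to 2 N of friction; at the stop the force rises steeply. A push of about 10 N on it seats it as it should be.
- carrier_edge (a point): Point on the carrier's near (-x) vertical face, half-way up (17 mm above the table), 40 mm left (+y) of its middle: a place to push, clear of the clamp.
- lever_pivot (a point): Upright pivot axis of the clamp lever, at jig x -78, y 0; this point is 46 mm above the table, on the handle.
- lever_post (a point): Centre of the red upright finger post at the end of the clamp's handle, 100 mm from the pivot: 18 mm across, top 83 mm and this point 63 mm above the table. The handle is a flat bar 38 to 47 mm above the table, 14 mm wide, pointing to the jig's -x when open. To close, push the post from its +y side towards -y; the lever turns level, anticlockwise from above.
- clamp (a joint): Clamp lever angle, rad: 0 open, grows as it closes, limit 1.25. Over-centre spring: resists with 6 to 9 N at the post at first, less and less up to 0.6; past that it snaps on by itself until the rubber nose on its short arm presses the carrier's near edge with 4 to 22 N, at 0.73 to 1.12 if the carrier is home. If the carrier is not home the nose meets it too early.
- water_cup: Bystander, leave alone: clear open cup, 68 mm across, 75 mm tall; stands left of the jig; origin at its foot.
- paint_jar: Bystander, leave alone: violet paint jar, 40 mm across, 50 mm tall; stands to the near left of the jig; origin at its foot.
- glue_stick: Bystander, leave alone: white glue stick with red cap, 120 mm long, 30 mm thick, lies flat right of the jig; origin under its middle, x along it.
- palette: Bystander, leave alone: white flower-shaped palette, 134 mm across, 14 mm high; origin under its middle.
- glass_bowl: Bystander, leave alone: small glass bowl, 90 mm across, 40 mm tall; origin at its foot.
- brush: Bystander, leave alone: paint brush 180 mm long lying on the table, x along it.
- scissors: Bystander, leave alone: scissors, black rings, about 145 mm long, lying flat.
Things that resemble listed ones, but are neither listed nor needed, are in the scene too. Of the things shaped like the carrier, the wood one is meant.

How it is judged:
By the outcome, as a careful person would: the job done as asked, in the order asked, and still so for the second after the job is handed in, with the robot touching nothing.
It also fails if it takes over 58 s, if anything falls off the work surface, if the arm or the gripper's body presses on something with over 40 N, if the wrist force passes 120 N, or if a joint passes its speed limit or range.

### The arm

A 6-joint arm with a two-finger parallel gripper is mounted at the origin on the work surface. World frame = base frame: x ahead of the robot, y to its left, z up, the work surface at z = 0. Lengths are in mm, angles in rad, forces in N, time in s.
With the tool pointing down it reaches from about 300 to 750 mm from the base axis. Payload 8.5 kg.
Tool frame: the origin (TCP) lies midway between the tips of the shut fingers; the grasp point (between the pads) lies 19 mm behind it; z points along the fingers, y is the direction in which the jaws open and shut (so a half turn about z gives the same grasp; the last joint's range is limited). The gripper opens to 88 mm and grips with 3 to 60 N. Pads are 18 mm wide; open, the fingers measure 123 mm over their backs; the gripper's body (75 mm by 187 mm) begins 45 mm behind the grasp point.
Start: joints at [-1.436, 0.381, 1.297, -0, 1.464, -0.215], TCP at [188.484, -516.676, 238.748] pointing down, gripper open.
Joint ranges: [-3.11, 3.11], [-0.89, 2.33], [0.22, 2.48], [-1.42, 4.56], [0.17, 2.85], [-2.88, 2.88]. Speed limits (rad/s): [2.39, 2.39, 3.14, 3.14, 3.14, 3.14].

### API

Orientations are given as a unit quaternion [w, x, y, z].
In Python, from station import state, capture, finish_job gives the robot as it stands.
- The arm moves only by the shell command python3 -m pendant 'ROWS' [OPENING] [FORCE]. ROWS is a JSON object of lists of equal length, an entry for each row: "xyz": the shift along the tool's x, y, z in units of 40 mm (1.0 is 40 mm), a list of three; "angular": the turn, a rotation vector about the tool's x, y, z in units of 6 degrees (1.0 is 6 degrees), a list of three. A call has 1 to 8 rows; each row shifts and turns the commanded pose from where the row before left it, along the tool's axes as they then stand; what a row does not reach is not made up. A row lasts 1/12 s, in which the tool goes at most 41.7 mm and 7.16 degrees, less where a joint would pass 70% of its speed; a pose out of reach is approached as far as the arm can. A call with a number of a shift or a turn outside -1 to 1 is refused whole. A call with a gripper value outside its range is refused whole. OPENING is the closure in counts, from 0 (fully open) to 255 (shut), set as the call begins (- or left out, the last holds). The fingers move at their own pace and stop on an object; FORCE is the grip in N (left out, the last holds). Time passes only in rows, so rows that do not move let the fingers close. It gives the time, the measured TCP pose, the force and the opening at its end, in the units of the state.
- state(): the state, without advancing time (a new reading comes with each control period).
- capture(name): name is "side" or "top" or "wrist"; returns a dict with "color" (400x640x3 uint8, red, green, blue), "fov_y" (degrees; the focal length in pixels is half the picture's height over the tangent of half this angle, whatever the lens; pixels are square), "cx", "cy" (the principal point, pixels), "dist_coeffs" ([k1, k2, p1, p2, k3] as OpenCV has them; the pictures are not rectified), "pose" (4x4, takes a point from camera to world coordinates); the wrist camera has in their place "mount" (4x4, takes a point from camera to tool coordinates, whose origin is the TCP and whose axes are the flange's). Camera axes: x right, y down, z forward; pixel columns grow to the right and rows downward; lengths in mm; the calibration is good to about 2 mm. A picture is of the moment at which its call begins: read the wrist's pose just before it. There is no depth.
- finish_job(): hands the job in, once; it reports no verdict.
The state is a dict: "t": time; "joint_pos": joint angles; "joint_velocities": joint speeds; "tau": joint torques, N m; "tcp_pos": TCP position; "orientation": TCP orientation; "ft_force": force on the tool from outside, world axes, zero at the start; "ft_torque": the same for the moment, N m; "gripper_width": finger opening in mm.
Only numpy, scipy, OpenCV 4.12 (cv2) and the standard library are available. Lean on these libraries where they do the work, as an engineer would, in place of code of your own. Each camera call takes 0.05 s, during which the arm holds its last target.

## Working session

There is one attempt and no reset: what is moved stays moved. The work goes in short steps, Python scripts to look and compute and a shell command to move; the robot and the scene stay as the last step left them, time stands still between calls to the robot, and variables do not carry over. Pictures are saved under pics/ and viewed, and the job is handed in when it is done.

```bash
ls; mkdir -p pics; python3 - <<'E'
from station import state,capture
import cv2
s=state();print(s)
for n in("top","side"):
    c=capture(n);print(n,c['fov_y'],c['cx'],c['cy'],c['dist_coeffs'],c['pose'])
    cv2.imwrite(f'pics/{n}0.png',c['color'][:,:,::-1])
E
```

```text
pics
{'t': 0.0, 'joint_pos': array([-1.43632096e+00,  3.81175619e-01,  1.29826177e+00, -2.41076358e-06,
        1.46355014e+00, -2.15291700e-01]), 'joint_velocities': array([ 0.0016398 ,  0.00061117,  0.00022574,  0.00069767,  0.00043688,
       -0.00050846]), 'tau': array([ 2.57449392e-03, -4.37922370e+01, -2.24560887e+01,  7.15382025e-02,
        3.52074299e-02, -1.20788682e-04]), 'tcp_pos': array([ 188.43744256, -516.42104549,  238.14835729]), 'orientation': array([-6.96918620e-04,  9.84746548e-01,  1.73993533e-01,  2.69771965e-05]), 'ft_force': array([-0.55824588, -0.05684231, -0.69631867]), 'ft_torque': array([-0.00900387, -0.00082905,  0.02407563]), 'gripper_width': 88.21191878930516}
top 51.65867250229452 320.84466741774725 194.84884103034844 [0.00086556 0.         0.         0.         0.        ] [[ 7.15839935e-03 -9.87429752e-01  1.57896300e-01  3.43193747e+02]
 [-9.99971352e-01 -6.68008731e-03  3.55978775e-03 -1.68407242e+01]
 [-2.46027926e-03 -1.57917259e-01 -9.87449283e-01  1.29942784e+03]
 [ 0.00000000e+00  0.00000000e+00  0.00000000e+00  1.00000000e+00]]
side 57.63407548932284 322.07717534240794 200.40443868713385 [-0.01912879  0.          0.          0.          0.        ] [[-9.70181838e-01 -1.69608248e-01  1.73148039e-01  2.93565760e+02]
 [-2.42330176e-01  6.92989483e-01 -6.79000488e-01  9.00303483e+02]
 [-4.82568738e-03 -7.00712936e-01 -7.13427007e-01  1.05792927e+03]
 [ 0.00000000e+00  0.00000000e+00  0.00000000e+00  1.00000000e+00]]
```

View pics/top0.png

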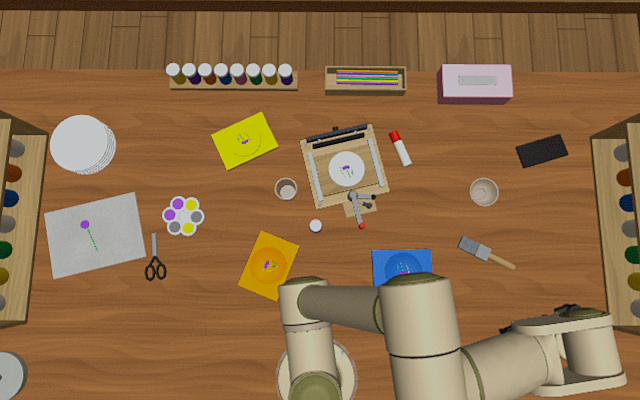

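View pics/side0.png

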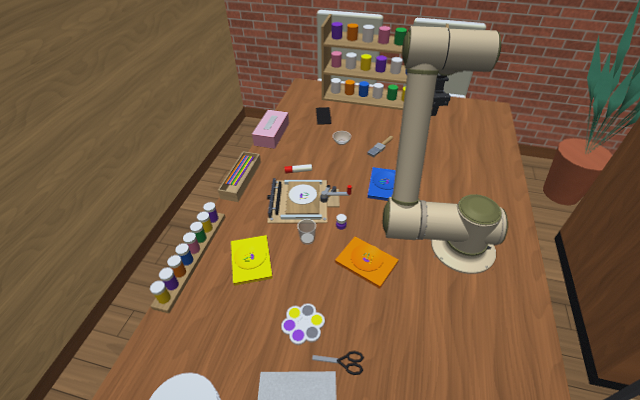

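Carrier-shaped things in the top view: yellow board (245,140), orange (268,265), blue (402,268) and wood board in the jig (345,168). The wood one between the guides fits the description. I'll confirm it in an enlarged crop.

```bash
cat > h.py <<'E'
import numpy as np,cv2
from station import state,capture
def K(c):
    f=200/np.tan(np.radians(c['fov_y']/2)); return np.array([[f,0,c['cx']],[0,f,c['cy']],[0,0,1.]])
def ray(c,uv,T=None):
    T=c['pose'] if T is None else T
    p=cv2.undistortPoints(np.array([[uv]],float),K(c),np.array(c['dist_coeffs']))[0,0]
    d=T[:3,:3]@np.array([p[0],p[1],1]); return T[:3,3],d
def plane(c,uv,z,T=None):
    o,d=ray(c,uv,T); return o+d*(z-o[2])/d[2]
def proj(c,P,T=None):
    T=c['pose'] if T is None else T
    Ti=np.linalg.inv(T); r=cv2.Rodrigues(Ti[:3,:3])[0]
    return cv2.projectPoints(np.array(P,float).reshape(-1,1,3),r,Ti[:3,3],K(c),np.array(c['dist_coeffs']))[0][:,0]
def crop(c,x0,y0,w,h,s,name):
    im=c['color'][y0:y0+h,x0:x0+w,::-1]
    im=cv2.resize(im,None,fx=s,fy=s,interpolation=cv2.INTER_CUBIC); cv2.imwrite(name,im)
E
python3 - <<'E'
from h import *
c=capture('top');crop(c,270,110,160,120,5,'pics/top1.png')
c=capture('side');crop(c,250,150,130,100,6,'pics/side1.png')
E
```

```text
(no output)
```

View pics/top1.png

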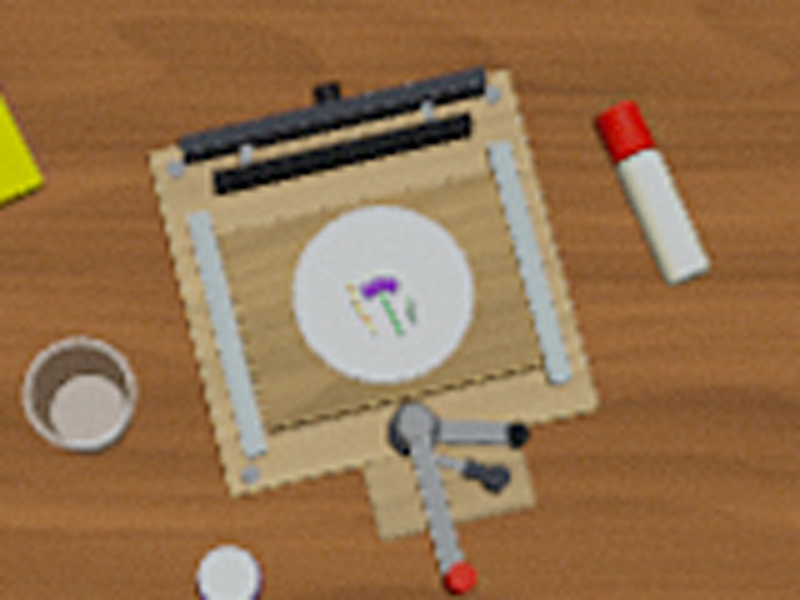

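View pics/side1.png

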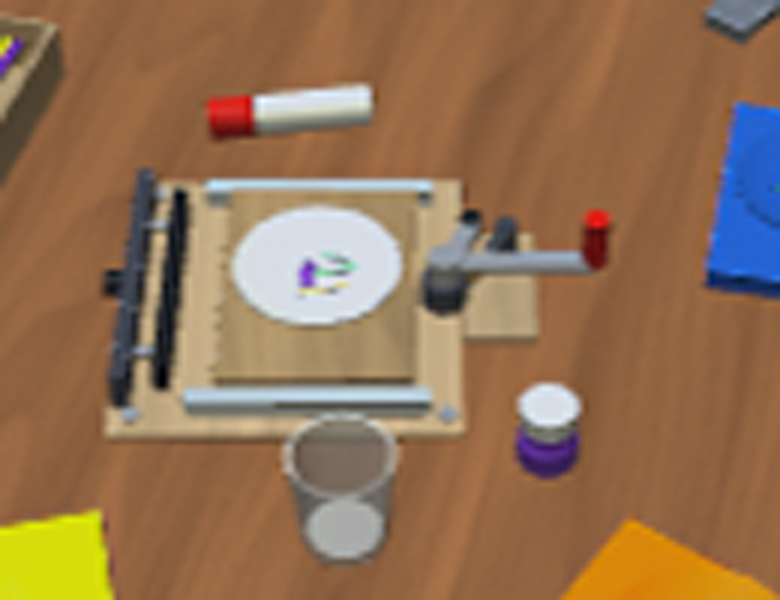

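The crops confirm it: natural-wood board with a white plate in the jig. In top-crop pixels, the post is at (461,577), the pivot at (413,427) and the near edge runs from (268,430) to (545,367). Fitting the jig pose from the bed corners.

```bash
cat > m.py <<'E'
from h import *
c=capture('top')
f=lambda u,v:(270+(u+.5)/5-.5,110+(v+.5)/5-.5)
px=[(150,152),(508,70),(597,407),(233,496)]
J=np.array([(140,120),(140,-120),(-90,-120),(-90,120)],float)
W=np.array([plane(c,f(*p),8)[:2] for p in px])
Jm,Wm=J.mean(0),W.mean(0)
H=(J-Jm).T@(W-Wm);a=np.arctan2(H[0,1]-H[1,0],H[0,0]+H[1,1])
R=np.array([[np.cos(a),-np.sin(a)],[np.sin(a),np.cos(a)]]);t=Wm-R@Jm
print('yaw',a,'org',t,'res',(W-(J@R.T+t)).round(1).tolist())
for n,p,z in [('post',(461,575),83),('pivot',(413,425),50),('edgeL',(268,430),26),('edgeR',(545,367),26),('farL',(215,238),26),('farR',(482,172),26),('plate',(384,293),41),('stopL',(216,193),32),('stopR',(470,133),32),('jarTop',(228,577),50),('cupTop',(80,393),75)]:
    w=plane(c,f(*p),z); print(n,w.round(1),'jig',(R.T@(w[:2]-t)).round(1))
for n,j,z in [('carrier_edge?',(-65,40),17),('post',(-178,0),63),('pivot',(-78,0),46)]: print(n,R@np.array(j)+t,z)
E
python3 m.py
python3 - <<'E'
from h import *
c=capture('side')
g=lambda u,v:(250+(u+.5)/6-.5,150+(v+.5)/6-.5)
print('post side',plane(c,g(597,219),83))
for p in [(106,437),(160,182),(462,182),(464,434)]: print(plane(c,g(*p),8).round(1))
E
```

```text
yaw 0.24236087384535113 org [621.50358907 -91.61878134] res [[0.3, -0.7], [-0.6, 0.2], [0.6, 1.7], [-0.2, -1.2]]
post [ 449.7 -133.8   83. ] jig [-176.9    0.3]
pivot [ 544.4 -108.3   50. ] jig [-78.9   2.3]
edgeL [544.5 -19.6  26. ] jig [-57.5  88.4]
edgeR [ 585.7 -193.    26. ] jig [-59.1 -89.8]
farL [667.4  14.7  26. ] jig [70.1 92.2]
farR [ 711.7 -154.8   26. ] jig [ 72.4 -83. ]
plate [629.1 -91.3  41. ] jig [ 7.4 -1.5]
stopL [695.1  14.2  32. ] jig [96.9 85.1]
stopR [ 735.5 -146.8   32. ] jig [ 97.4 -80.9]
jarTop [450.4   4.1  50. ] jig [-143.1  134. ]
cupTop [558.5  93.8  75. ] jig [-16.6 195.1]
carrier_edge? [548.80346698 -68.38750398] 17
post [ 448.70580239 -134.3379213 ] 63
pivot [ 545.78321063 -110.33840447] 46
post side [ 446.65744291 -128.7998354    83.        ]
[723.6  65.5   8. ]
[ 769.2 -171.8    8. ]
[ 559.4 -222.9    8. ]
[502.4   8.6   8. ]
```

Jig at (621.5, -91.6), yaw 0.242. Carrier near edge is at jig x about -58, with roughly 20 mm to the stop. Next: a helper that gives move deltas in tool axes.

```bash
cat > go.py <<'E'
import sys
from h import *
from scipy.spatial.transform import Rotation as Ro
a=0.2424;t=np.array([621.5,-91.6])
def R2(): return np.array([[np.cos(a),-np.sin(a)],[np.sin(a),np.cos(a)]])
def rep(tg=None):
    s=state();q=s['orientation'];R=Ro.from_quat([q[1],q[2],q[3],q[0]]).as_matrix()
    p=s['tcp_pos'];j=R2().T@(p[:2]-t);fj=R2().T@s['ft_force'][:2]
    print('t %.2f jig'%s['t'],j.round(2),'z',p[2].round(2),'Fjig',fj.round(2),s['ft_force'][2].round(2),'w',round(s['gripper_width'],1),'j',s['joint_pos'].round(2))
    if tg is not None:
        w=np.append(R2()@np.array(tg[:2])+t,tg[2])
        D=np.column_stack([[np.cos(a),np.sin(a),0],[np.sin(a),-np.cos(a),0],[0,0,-1]])
        print('units in target axes',((D.T@(w-p))/40).round(3),'turn units',(Ro.from_matrix(R.T@D).as_rotvec(degrees=True)/6).round(3))
if __name__=='__main__': rep([float(v) for v in sys.argv[1:4]] if len(sys.argv)>1 else None)
E
python3 -m pendant '{"xyz":[[0,0,0],[0,0,0]],"angular":[[0,0,0.5],[0,0,0.53]]}' 255 20
python3 go.py -100 42 150
```

```text
t: 0.47
tcp_pos: [188.5, -516.6, 238.7]
orientation: [-0.0, 0.993, 0.12, -0.0]
ft_force: [0.2, -0.7, 0.9]
gripper_width: 76.8
t 0.47 jig [-522.39 -308.66] z 238.66 Fjig [-0.  -0.7] 0.95 w 76.8 j [-1.44  0.38  1.3  -0.    1.46 -0.11]
units in target axes [10.56  -8.767  2.216] turn units [-0.002 -0.    -0.027]
```

```bash
python3 -m pendant '{"xyz":[[0.3,-0.25,0],[0.6,-0.5,0],[0.6,-0.5,0],[0.6,-0.5,0],[0.6,-0.5,0],[0.6,-0.5,0],[0.6,-0.5,0],[0.6,-0.5,0]],"angular":[[0,0,0],[0,0,0],[0,0,0],[0,0,0],[0,0,0],[0,0,0],[0,0,0],[0,0,0]]}' && python3 -m pendant '{"xyz":[[0.6,-0.5,0],[0.6,-0.5,0],[0.6,-0.5,0],[0.6,-0.5,0],[0.6,-0.5,0.3],[0.6,-0.5,0.4],[0.6,-0.5,0.4],[0.6,-0.5,0.4]],"angular":[[0,0,0],[0,0,0],[0,0,0],[0,0,0],[0,0,0],[0,0,0],[0,0,0],[0,0,0]]}'
python3 go.py -88 42 100
```

```text
t: 1.13
tcp_pos: [328.1, -325.6, 238.8]
orientation: [-0.0, 0.993, 0.122, 0.0]
ft_force: [0.3, -1.2, -0.8]
gripper_width: 23.7
t: 1.8
tcp_pos: [475.7, -124.2, 178.3]
orientation: [0.0, 0.993, 0.122, 0.0]
ft_force: [-0.5, -0.0, -0.4]
gripper_width: 0.4
t 1.80 jig [-149.32    3.33] z 178.28 Fjig [-0.47  0.1 ] -0.41 w 0.4 j [-0.5   0.34  1.56  0.    1.25  0.83]
units in target axes [ 1.533 -0.967  1.957] turn units [ 0.002 -0.004  0.015]
```

```bash
python3 -m pendant '{"xyz":[[0.35,-0.25,0.2],[0.35,-0.25,0.3],[0.35,-0.25,0.3],[0.3,-0.2,0.3],[0,0,0.3],[0,0,0.3],[0,0,0],[0,0,0]],"angular":[[0,0,0],[0,0,0],[0,0,0],[0,0,0],[0,0,0],[0,0,0],[0,0,0],[0,0,0]]}'
python3 go.py -88 42 60
python3 - <<'E'
from h import *
c=capture('top');crop(c,270,110,160,120,5,'pics/top2.png')
c=capture('side');crop(c,250,120,130,100,6,'pics/side2.png')
c=capture('wrist');print(c['mount'].round(3).tolist(),c['fov_y'],c['cx'],c['cy']);cv2.imwrite('pics/w2.png',c['color'][:,:,::-1])
E
```

```text
t: 2.47
tcp_pos: [518.3, -76.1, 110.7]
orientation: [-0.0, 0.993, 0.121, -0.0]
ft_force: [-0.1, -0.9, 0.3]
gripper_width: 0.5
t 2.47 jig [-96.46  39.85] z 110.75 Fjig [-0.31 -0.81] 0.25 w 0.5 j [-0.37  0.47  1.56  0.    1.11  0.96]
units in target axes [ 0.212 -0.054  1.269] turn units [-0.006  0.008  0.008]
[[-0.001, -0.95, -0.313, 81.664], [1.0, -0.001, 0.001, -0.205], [-0.001, -0.313, 0.95, -146.666], [0.0, 0.0, 0.0, 1.0]] 58.579768311592055 323.7288680946437 201.49871337168136
```

View pics/side2.png

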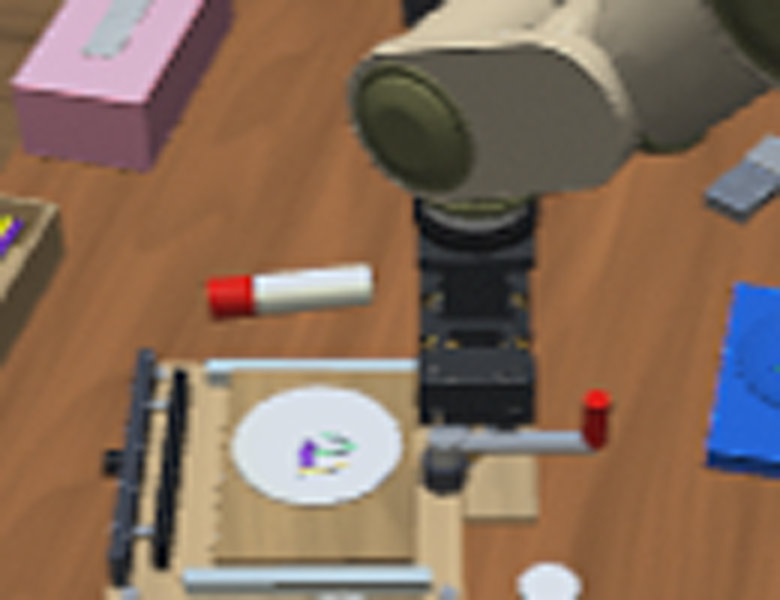

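View pics/w2.png

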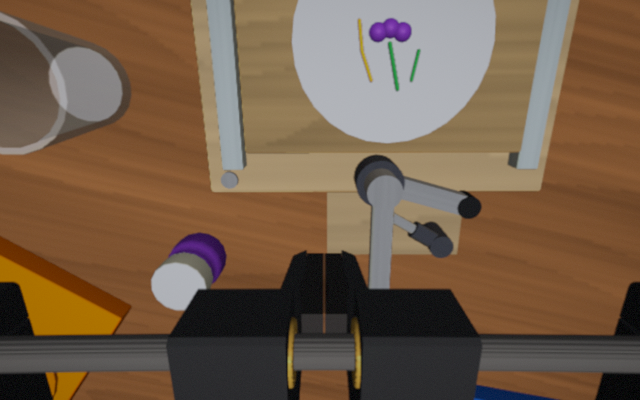

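Wrist view shows the shut fingers at (325,275), left of the handle (380,250), and the carrier near edge at row ~153. Refining the edge, pivot and guide positions from this view.

```bash
python3 - <<'E'
from go import *
s=state();c=capture('wrist');q=s['orientation']
T=np.eye(4);T[:3,:3]=Ro.from_quat([q[1],q[2],q[3],q[0]]).as_matrix();T[:3,3]=s['tcp_pos']
T=T@c['mount']
for n,p,z in [('edgeL',(260,153),26),('edgeR',(500,153),26),('pivot',(385,185),47),('bedL',(212,190),8),('bedR',(540,190),8),('guideL',(243,166),22),('guideR',(520,166),22)]:
    w=plane(c,p,z,T);print(n,(R2().T@(w[:2]-t)).round(1))
E
```

```text
edgeL [-57.4  80.7]
edgeR [-57.8 -76.3]
pivot [-73.4   1.3]
bedL [-87.9 120.4]
bedR [ -88.4 -118.2]
guideL [-66.9  93.4]
guideR [-67.4 -93. ]
```

```bash
python3 -m pendant '{"xyz":[[0.1,-0.03,0.3],[0.1,-0.02,0.4],[0,0,0.4],[0,0,0.4],[0,0,0.4],[0,0,0.3],[0,0,0.1],[0,0,0]],"angular":[[0,0,0],[0,0,0],[0,0,0],[0,0,0],[0,0,0],[0,0,0],[0,0,0],[0,0,0]]}'
python3 -m pendant '{"xyz":[[0,0,0],[0,0,0]],"angular":[[0,0,0],[0,0,0]]}'
python3 go.py -67 42 14
for i in 1 2 3; do python3 -m pendant '{"xyz":[[0,0,0]],"angular":[[0,0,0]]}' >/dev/null; python3 go.py; done
```

```text
t: 3.33
tcp_pos: [525.8, -72.9, 18.5]
orientation: [-0.0, 0.993, 0.121, -0.0]
ft_force: [0.6, 0.3, 0.7]
gripper_width: 0.3
t: 3.5
tcp_pos: [526.5, -73.1, 19.7]
orientation: [0.0, 0.993, 0.121, 0.001]
ft_force: [-0.2, -0.7, 0.1]
gripper_width: 0.5
t 3.50 jig [-87.81  40.78] z 19.69 Fjig [-0.33 -0.69] 0.06 w 0.5 j [-0.36  0.61  1.63  0.    0.89  0.97]
units in target axes [ 0.52  -0.031  0.142] turn units [ 0.009 -0.014 -0.005]
t 3.58 jig [-87.86  40.83] z 19.63 Fjig [0.65 0.14] 0.6 w 0.6 j [-0.36  0.61  1.63  0.    0.89  0.97]
t 3.67 jig [-87.98  40.91] z 19.41 Fjig [-0.58  0.13] -0.41 w 0.2 j [-0.36  0.61  1.63  0.    0.89  0.97]
t 3.75 jig [-88.07  40.99] z 19.18 Fjig [ 0.04 -0.43] -0.16 w 0.8 j [-0.36  0.61  1.64  0.    0.89  0.97]
```

```bash
python3 -m pendant '{"xyz":[[0.05,0,0.05],[0.1,0,0.05],[0.1,0,0.03],[0.05,0,0],[0.03,0,0],[0.03,0,0]],"angular":[[0,0,0],[0,0,0],[0,0,0],[0,0,0],[0,0,0],[0,0,0]]}' >/dev/null; python3 go.py
for i in 1; do python3 -m pendant '{"xyz":[[0.03,0,0],[0.03,0,0],[0.03,0,0]],"angular":[[0,0,0],[0,0,0],[0,0,0]]}'>/dev/null; python3 go.py; done
```

```text
t 4.25 jig [-73.61  41.13] z 13.47 Fjig [0.56 0.18] 0.71 w 0.6 j [-0.35  0.64  1.6  -0.    0.9   0.98]
t 4.50 jig [-70.12  41.06] z 13.62 Fjig [ 0.65 -0.64] 0.29 w 0.8 j [-0.34  0.64  1.59  0.    0.91  0.99]
```

```bash
python3 -m pendant '{"xyz":[[0.03,0,0],[0.03,0,0],[0.03,0,0]],"angular":[[0,0,0],[0,0,0],[0,0,0]]}'>/dev/null; python3 go.py;  python3 -m pendant '{"xyz":[[0.03,0,0],[0.03,0,0],[0.03,0,0]],"angular":[[0,0,0],[0,0,0],[0,0,0]]}'>/dev/null; python3 go.py
```

```text
t 4.75 jig [-66.66  41.15] z 13.51 Fjig [-0.59 -0.62] -0.14 w 0.4 j [-0.34  0.65  1.58 -0.    0.92  0.99]
t 5.00 jig [-63.    41.14] z 13.53 Fjig [-0.75  0.68] 0.41 w 0.2 j [-0.33  0.65  1.57  0.    0.92  0.99]
```

```bash
python3 -m pendant '{"xyz":[[0.025,0,0],[0.025,0,0],[0.025,0,0]],"angular":[[0,0,0],[0,0,0],[0,0,0]]}'>/dev/null; python3 go.py;  python3 -m pendant '{"xyz":[[0.025,0,0],[0.025,0,0],[0.025,0,0]],"angular":[[0,0,0],[0,0,0],[0,0,0]]}'>/dev/null; python3 go.py
python3 - <<'E'
from h import *
c=capture('top');crop(c,290,110,120,90,6,'pics/top3.png')
E
```

```text
t 5.25 jig [-59.95  41.08] z 13.52 Fjig [ 0.03 -0.55] 0.17 w 0.5 j [-0.33  0.65  1.56 -0.    0.93  1.  ]
t 5.50 jig [-56.93  41.1 ] z 13.51 Fjig [-0.79 -0.35] 0.54 w 0.5 j [-0.33  0.66  1.55  0.    0.93  1.  ]
```

View pics/top3.png

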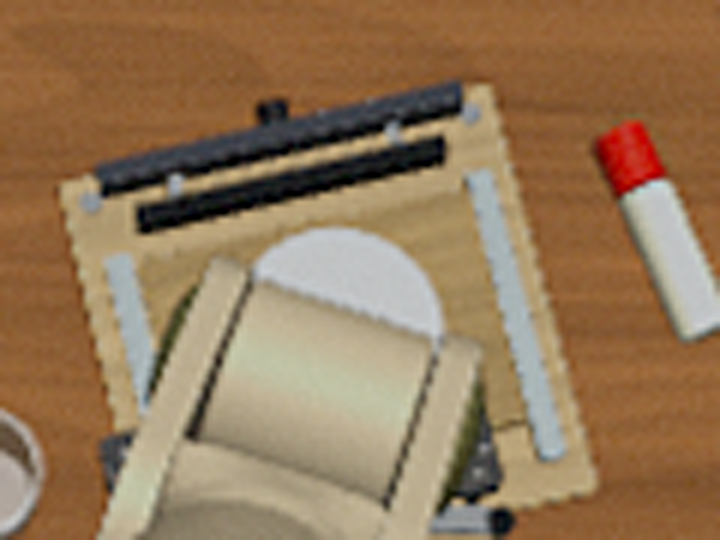

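The near edge has moved and the carrier slides freely, with about 13–18 mm of gap left to the bar (lower edge (140,232)-(443,163)). Continuing, checking the force.

```bash
python3 -m pendant '{"xyz":[[0.025,0,0],[0.025,0,0],[0.025,0,0]],"angular":[[0,0,0],[0,0,0],[0,0,0]]}'>/dev/null; python3 go.py;  python3 -m pendant '{"xyz":[[0.02,0,0],[0.02,0,0],[0.02,0,0]],"angular":[[0,0,0],[0,0,0],[0,0,0]]}'>/dev/null; python3 go.py
```

```text
t 5.80 jig [-53.95  41.09] z 13.54 Fjig [-1.25  0.87] -0.35 w 0.6 j [-0.33  0.66  1.55  0.    0.94  1.  ]
t 6.05 jig [-51.57  41.07] z 13.52 Fjig [-1.25 -0.76] 0.16 w 0.5 j [-0.32  0.66  1.54  0.    0.94  1.01]
```

```bash
python3 -m pendant '{"xyz":[[0.02,0,0],[0.02,0,0]],"angular":[[0,0,0],[0,0,0]]}'>/dev/null; python3 go.py;  python3 -m pendant '{"xyz":[[0.02,0,0],[0.02,0,0]],"angular":[[0,0,0],[0,0,0]]}'>/dev/null; python3 go.py
```

```text
t 6.22 jig [-49.96  41.06] z 13.55 Fjig [-0.71  0.52] 0.25 w 0.4 j [-0.32  0.66  1.53  0.    0.94  1.01]
t 6.38 jig [-48.35  41.08] z 13.56 Fjig [-1.51  0.17] 0.1 w 0.3 j [-0.32  0.67  1.53  0.    0.95  1.01]
```

```bash
python3 -m pendant '{"xyz":[[0.015,0,0],[0.01,0,0],[0.01,0,0]],"angular":[[0,0,0],[0,0,0],[0,0,0]]}'>/dev/null; python3 go.py;  python3 -m pendant '{"xyz":[[0.01,0,0],[0.01,0,0]],"angular":[[0,0,0],[0,0,0]]}'>/dev/null; python3 go.py; python3 -m pendant '{"xyz":[[0.01,0,0],[0.01,0,0]],"angular":[[0,0,0],[0,0,0]]}'>/dev/null; python3 go.py
```

```text
t 6.63 jig [-46.98  41.07] z 13.54 Fjig [-1.01  0.68] 0.17 w 0.6 j [-0.32  0.67  1.53 -0.    0.95  1.01]
t 6.80 jig [-46.21  41.09] z 13.54 Fjig [-1.04 -0.28] 0.07 w 0.5 j [-0.32  0.67  1.52 -0.    0.95  1.01]
t 6.97 jig [-45.39  41.08] z 13.55 Fjig [-0.45  0.17] -0.32 w 0.7 j [-0.32  0.67  1.52  0.    0.95  1.01]
```

```bash
python3 -m pendant '{"xyz":[[0.01,0,0],[0.01,0,0]],"angular":[[0,0,0],[0,0,0]]}'>/dev/null; python3 go.py;  python3 -m pendant '{"xyz":[[0.01,0,0],[0.01,0,0]],"angular":[[0,0,0],[0,0,0]]}'>/dev/null; python3 go.py
```

```text
t 7.13 jig [-44.58  41.07] z 13.57 Fjig [0.05 0.1 ] 0.54 w 0.5 j [-0.32  0.67  1.52 -0.    0.95  1.01]
t 7.30 jig [-43.77  41.04] z 13.58 Fjig [-1.24  0.02] -0.62 w 0.7 j [-0.32  0.67  1.52  0.    0.95  1.01]
```

```bash
python3 - <<'E'
from h import *
c=capture('top');crop(c,290,110,120,90,6,'pics/top4.png')
E
```

```text
(no output)
```

View pics/top4.png

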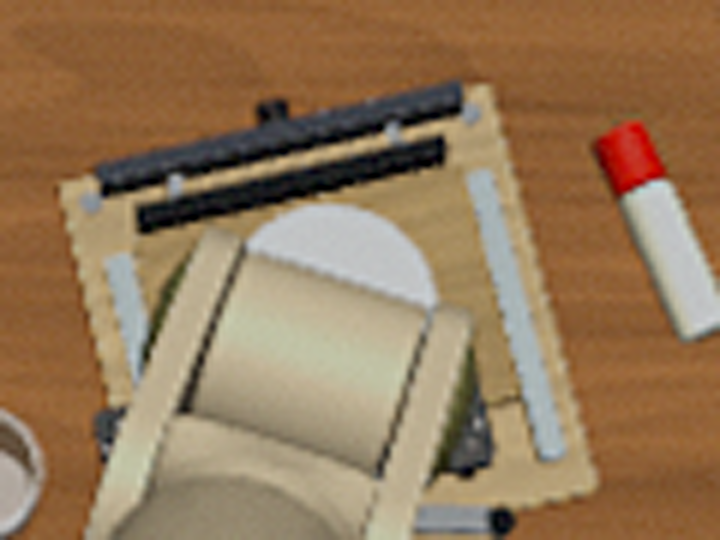

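The carrier's far edge now visually meets the bar (140,232). Going finer.

```bash
for i in 1; do :; done; python3 -m pendant '{"xyz":[[0.01,0,0],[0.005,0,0]],"angular":[[0,0,0],[0,0,0]]}'>/dev/null; python3 go.py;  python3 -m pendant '{"xyz":[[0.01,0,0],[0.005,0,0]],"angular":[[0,0,0],[0,0,0]]}'>/dev/null; python3 go.py
```

```text
t 7.52 jig [-43.18  41.07] z 13.55 Fjig [-0.88  0.32] 0.15 w 0.3 j [-0.32  0.67  1.52 -0.    0.95  1.01]
t 7.68 jig [-42.58  41.06] z 13.55 Fjig [-0.6   0.37] 0.21 w 0.5 j [-0.31  0.67  1.51 -0.    0.96  1.01]
```

```bash
python3 -m pendant '{"xyz":[[0.01,0,0],[0.005,0,0]],"angular":[[0,0,0],[0,0,0]]}'>/dev/null; python3 go.py;  python3 -m pendant '{"xyz":[[0.01,0,0],[0.005,0,0]],"angular":[[0,0,0],[0,0,0]]}'>/dev/null; python3 go.py
```

```text
t 7.85 jig [-42.    41.08] z 13.55 Fjig [-0.82  0.64] 0.05 w 0.4 j [-0.31  0.67  1.51 -0.    0.96  1.01]
t 8.02 jig [-41.38  41.08] z 13.52 Fjig [0.05 0.07] 0.07 w 0.5 j [-0.31  0.67  1.51  0.    0.96  1.02]
```

```bash
python3 -m pendant '{"xyz":[[0.01,0,0],[0.005,0,0]],"angular":[[0,0,0],[0,0,0]]}'>/dev/null; python3 go.py;  python3 -m pendant '{"xyz":[[0.01,0,0],[0.005,0,0]],"angular":[[0,0,0],[0,0,0]]}'>/dev/null; python3 go.py
```

```text
t 8.18 jig [-40.81  41.07] z 13.53 Fjig [-1.54 -0.13] -0.7 w 0.9 j [-0.31  0.67  1.51  0.    0.96  1.02]
t 8.35 jig [-40.38  41.07] z 13.54 Fjig [-1.67 -0.32] 1.57 w 0.7 j [-0.31  0.68  1.51 -0.    0.96  1.02]
```

```bash
python3 -m pendant '{"xyz":[[0.005,0,0]],"angular":[[0,0,0]]}'>/dev/null; python3 go.py;  python3 -m pendant '{"xyz":[[0.005,0,0]],"angular":[[0,0,0]]}'>/dev/null; python3 go.py
```

```text
t 8.43 jig [-40.34  41.03] z 13.53 Fjig [-4.02 -0.62] 1.51 w 0.5 j [-0.31  0.68  1.51 -0.    0.96  1.02]
t 8.52 jig [-40.25  40.99] z 13.53 Fjig [-5.29 -1.55] 1.99 w 0.3 j [-0.31  0.68  1.51 -0.    0.96  1.02]
```

```bash
python3 -m pendant '{"xyz":[[0.005,0,0]],"angular":[[0,0,0]]}'>/dev/null; python3 go.py;  python3 -m pendant '{"xyz":[[0.005,0,0]],"angular":[[0,0,0]]}'>/dev/null; python3 go.py
```

```text
t 8.60 jig [-40.19  40.96] z 13.53 Fjig [-6.45 -1.01] 2.48 w 0.0 j [-0.31  0.68  1.51 -0.    0.96  1.02]
t 8.68 jig [-40.17  40.98] z 13.49 Fjig [-5.97 -1.82] 2.5 w 0.5 j [-0.31  0.68  1.51 -0.    0.96  1.02]
```

```bash
python3 -m pendant '{"xyz":[[0.005,0,0]],"angular":[[0,0,0]]}'>/dev/null; python3 go.py;  python3 -m pendant '{"xyz":[[0.005,0,0]],"angular":[[0,0,0]]}'>/dev/null; python3 go.py; python3 -m pendant '{"xyz":[[0,0,0]],"angular":[[0,0,0]]}'>/dev/null; python3 go.py
```

```text
t 8.77 jig [-40.17  41.01] z 13.47 Fjig [-8.05 -1.9 ] 3.95 w 0.4 j [-0.31  0.68  1.51 -0.    0.96  1.02]
t 8.85 jig [-40.15  41.01] z 13.45 Fjig [-9.31 -2.47] 4.34 w 0.5 j [-0.31  0.68  1.51 -0.    0.96  1.02]
t 8.93 jig [-40.15  41.02] z 13.45 Fjig [-7.53 -1.66] 4.38 w 0.5 j [-0.31  0.68  1.51 -0.    0.96  1.02]
```

```bash
python3 -m pendant '{"xyz":[[0.003,0,0]],"angular":[[0,0,0]]}'>/dev/null; python3 go.py; for i in 1 2 3; do python3 -m pendant '{"xyz":[[0,0,0]],"angular":[[0,0,0]]}'>/dev/null; python3 go.py; done
```

```text
t 9.02 jig [-40.13  41.  ] z 13.45 Fjig [-8.74 -3.03] 3.67 w 0.6 j [-0.31  0.68  1.5  -0.    0.96  1.02]
t 9.10 jig [-40.14  40.99] z 13.42 Fjig [-8.25 -1.24] 3.67 w 0.5 j [-0.31  0.68  1.5  -0.    0.96  1.02]
t 9.18 jig [-40.12  40.96] z 13.48 Fjig [-8.17 -1.08] 3.33 w 0.6 j [-0.31  0.68  1.5  -0.    0.96  1.02]
t 9.27 jig [-40.13  40.99] z 13.44 Fjig [-8.75 -3.06] 3.16 w 0.6 j [-0.31  0.68  1.5  -0.    0.96  1.02]
```

Seated at about 8.5 N along x, held for 0.3 s. Backing off and lifting.

```bash
python3 -m pendant '{"xyz":[[-0.02,0,0],[-0.05,0,0],[-0.2,0,0],[-0.3,0,0],[-0.2,0,0],[-0.1,0,-0.2],[0,0,-0.5],[0,0,-0.6]],"angular":[[0,0,0],[0,0,0],[0,0,0],[0,0,0],[0,0,0],[0,0,0],[0,0,0],[0,0,0]]}'; python3 -m pendant '{"xyz":[[0,0,-0.6],[0,0,-0.4],[0,0,-0.2],[-0.3,0,0],[-0.5,0,0],[-0.5,0,0],[-0.5,0,0],[-0.4,-0.2,0]],"angular":[[0,0,0],[0,0,0],[0,0,0],[0,0,0],[0,0,0],[0,0,0],[0,0,0],[0,0,0]]}';python3 -m pendant '{"xyz":[[0,0,0],[0,0,0]],"angular":[[0,0,0],[0,0,0]]}' ; python3 go.py -178 50 55
python3 - <<'E'
from go import *
s=state();c=capture('wrist');cv2.imwrite('pics/w5.png',c['color'][:,:,::-1])
E
```

```text
t: 9.93
tcp_pos: [539.4, -69.4, 65.9]
orientation: [-0.001, 0.993, 0.12, -0.001]
ft_force: [-0.0, -1.1, -0.1]
gripper_width: 0.7
t: 10.6
tcp_pos: [451.7, -83.5, 113.4]
orientation: [0.0, 0.993, 0.12, -0.0]
ft_force: [-0.2, -0.1, 0.9]
gripper_width: 0.3
t: 10.77
tcp_pos: [452.8, -82.8, 113.8]
orientation: [0.0, 0.993, 0.12, 0.0]
ft_force: [0.9, -0.6, -0.3]
gripper_width: 0.7
t 10.77 jig [-161.64   49.05] z 113.78 Fjig [ 0.71 -0.8 ] -0.27 w 0.7 j [-0.44  0.37  1.73  0.    1.04  0.89]
units in target axes [-0.409 -0.024  1.469] turn units [ 0.002 -0.004 -0.009]
```

View pics/w5.png

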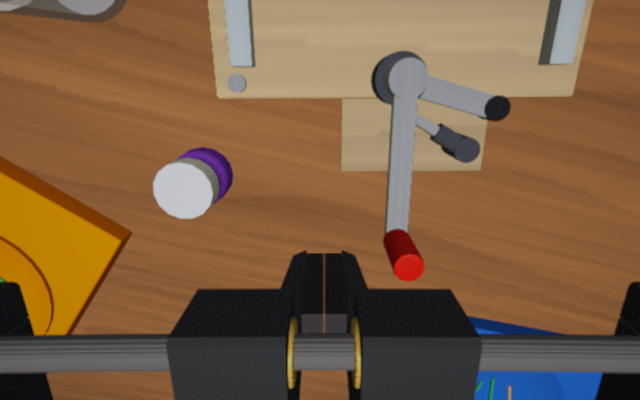

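The wrist view shows the post top at (408,266), to the right of the fingers at (325,255). The carrier is out of view.

```bash
python3 - <<'E'
from go import *
s=state();c=capture('wrist');q=s['orientation']
T=np.eye(4);T[:3,:3]=Ro.from_quat([q[1],q[2],q[3],q[0]]).as_matrix();T[:3,3]=s['tcp_pos']
T=T@c['mount']
for n,p,z in [('post',(408,266),83),('pivot',(408,77),47),('bedL',(218,97),8),('bedR',(574,97),8),('fingL',(290,275),113),('fingR',(360,275),113)]:
    w=plane(c,p,z,T);print(n,(R2().T@(w[:2]-t)).round(1))
E
python3 -m pendant '{"xyz":[[-0.2,0,0.2],[-0.2,-0.02,0.4],[0,0,0.4],[0,0,0.3],[0,0,0.15],[0,0,0],[0,0,0]],"angular":[[0,0,0],[0,0,0],[0,0,0],[0,0,0],[0,0,0],[0,0,0],[0,0,0]]}'; python3 go.py -178 30 55
```

```text
post [-175.8    1.9]
pivot [-76.    1.1]
bedL [-87.9 120.1]
bedR [ -89.  -119.8]
fingL [-164.1   64.6]
fingR [-164.2   31.9]
t: 11.45
tcp_pos: [437.6, -85.9, 55.6]
orientation: [0.0, 0.993, 0.121, 0.0]
ft_force: [-0.2, 1.4, -0.7]
gripper_width: 0.3
t 11.45 jig [-177.13   49.67] z 55.62 Fjig [0.18 1.41] -0.72 w 0.3 j [-0.46  0.45  1.84  0.    0.85  0.87]
units in target axes [-0.022  0.492  0.016] turn units [ 0.001 -0.001 -0.001]
```

```bash
python3 -m pendant '{"xyz":[[0,0.1,0],[0,0.15,0],[0,0.1,0],[0,0.05,0],[0,0.02,0]],"angular":[[0,0,0],[0,0,0],[0,0,0],[0,0,0],[0,0,0]]}'>/dev/null; python3 go.py;python3 -m pendant '{"xyz":[[0,0.02,0],[0,0.02,0],[0,0.02,0]],"angular":[[0,0,0],[0,0,0],[0,0,0]]}'>/dev/null; python3 go.py
```

```text
t 11.87 jig [-177.62   32.46] z 55.78 Fjig [-0.59  0.49] 0.16 w 0.9 j [-0.49  0.46  1.82  0.    0.86  0.84]
t 12.12 jig [-177.75   30.76] z 55.57 Fjig [-0.1  -0.21] -0.34 w 0.7 j [-0.49  0.46  1.82  0.    0.87  0.83]
```

```bash
python3 -m pendant '{"xyz":[[0,0.02,0],[0,0.02,0]],"angular":[[0,0,0],[0,0,0]]}'>/dev/null; python3 go.py;python3 -m pendant '{"xyz":[[0,0.02,0],[0,0.02,0]],"angular":[[0,0,0],[0,0,0]]}'>/dev/null; python3 go.py
```

```text
t 12.28 jig [-177.72   29.13] z 55.55 Fjig [-0.11 -0.24] 0.44 w 0.8 j [-0.5   0.46  1.82  0.    0.87  0.83]
t 12.45 jig [-177.71   27.49] z 55.55 Fjig [0.13 0.01] 0.03 w 0.3 j [-0.5   0.46  1.81 -0.    0.87  0.83]
```

```bash
python3 -m pendant '{"xyz":[[0,0.015,0],[0,0.01,0]],"angular":[[0,0,0],[0,0,0]]}'>/dev/null; python3 go.py;python3 -m pendant '{"xyz":[[0,0.01,0]],"angular":[[0,0,0]]}'>/dev/null; python3 go.py
```

```text
t 12.62 jig [-177.76   26.56] z 55.53 Fjig [0.42 2.67] 0.09 w 0.8 j [-0.5   0.46  1.81  0.    0.87  0.83]
t 12.70 jig [-177.77   26.39] z 55.5 Fjig [1.22 3.03] 0.84 w 0.5 j [-0.5   0.46  1.81  0.    0.87  0.83]
```

```bash
python3 -m pendant '{"xyz":[[0,0.01,0]],"angular":[[0,0,0]]}'>/dev/null; python3 go.py;python3 -m pendant '{"xyz":[[0,0.01,0]],"angular":[[0,0,0]]}'>/dev/null; python3 go.py;python3 -m pendant '{"xyz":[[0,0.01,0]],"angular":[[0,0,0]]}'>/dev/null; python3 go.py
```

```text
t 12.78 jig [-177.83   26.28] z 55.47 Fjig [1.86 5.44] 1.07 w 0.5 j [-0.5   0.46  1.81  0.    0.87  0.83]
t 12.87 jig [-177.85   26.19] z 55.45 Fjig [2.8  7.81] 2.0 w 0.4 j [-0.5   0.46  1.81  0.    0.87  0.83]
t 12.95 jig [-177.87   25.99] z 55.44 Fjig [2.62 7.62] 2.69 w 0.3 j [-0.5   0.46  1.81  0.    0.87  0.82]
```

```bash
python3 -m pendant '{"xyz":[[0.003,0.006,0]],"angular":[[0,0,0]]}'>/dev/null; python3 go.py;python3 -m pendant '{"xyz":[[0.003,0.006,0]],"angular":[[0,0,0]]}'>/dev/null; python3 go.py;python3 -m pendant '{"xyz":[[0.003,0.006,0]],"angular":[[0,0,0]]}'>/dev/null; python3 go.py
```

```text
t 13.03 jig [-177.84   25.84] z 55.43 Fjig [1.61 8.41] 2.28 w 0.7 j [-0.5   0.46  1.81  0.    0.87  0.82]
t 13.12 jig [-177.8    25.69] z 55.45 Fjig [0.52 8.18] 2.35 w 0.5 j [-0.5   0.46  1.81  0.    0.87  0.82]
t 13.20 jig [-177.81   25.51] z 55.41 Fjig [-0.16  7.58] 3.62 w 0.4 j [-0.5   0.46  1.81  0.    0.87  0.82]
```

```bash
python3 -m pendant '{"xyz":[[0.003,0.006,0]],"angular":[[0,0,0]]}'>/dev/null; python3 go.py;python3 -m pendant '{"xyz":[[0.002,0.01,0]],"angular":[[0,0,0]]}'>/dev/null; python3 go.py;python3 -m pendant '{"xyz":[[0.002,0.01,0]],"angular":[[0,0,0]]}'>/dev/null; python3 go.py
```

```text
t 13.28 jig [-177.82   25.34] z 55.41 Fjig [0.29 7.38] 3.89 w 0.5 j [-0.5   0.46  1.81  0.    0.87  0.82]
t 13.37 jig [-177.83   25.  ] z 55.4 Fjig [-2.09  7.26] 3.51 w 0.5 j [-0.5   0.46  1.81  0.    0.87  0.82]
t 13.45 jig [-177.84   24.61] z 55.39 Fjig [-1.39  7.64] 3.56 w 0.2 j [-0.51  0.46  1.81  0.    0.87  0.82]
```

```bash
python3 -m pendant '{"xyz":[[0.001,0.02,-0.003],[0.001,0.02,-0.003],[0.001,0.02,-0.002]],"angular":[[0,0,0],[0,0,0],[0,0,0]]}'>/dev/null; python3 go.py;python3 -m pendant '{"xyz":[[0.002,0.025,0],[0.002,0.025,0],[0.002,0.025,0]],"angular":[[0,0,0],[0,0,0],[0,0,0]]}'>/dev/null; python3 go.py
```

```text
t 13.70 jig [-177.96   22.41] z 55.51 Fjig [-2.2   8.07] 1.57 w 0.8 j [-0.51  0.47  1.8   0.    0.88  0.82]
t 13.95 jig [-178.    19.5] z 55.44 Fjig [-4.17  6.64] 2.6 w 0.5 j [-0.51  0.47  1.8   0.    0.88  0.81]
```

```bash
python3 -m pendant '{"xyz":[[0,0.025,0],[0,0.025,0],[0,0.025,0]],"angular":[[0,0,0],[0,0,0],[0,0,0]]}'>/dev/null; python3 go.py;python3 -m pendant '{"xyz":[[0,0.025,0],[0,0.025,0],[0.002,0.025,0]],"angular":[[0,0,0],[0,0,0],[0,0,0]]}'>/dev/null; python3 go.py
```

```text
t 14.20 jig [-178.01   16.49] z 55.47 Fjig [-3.2   6.77] 2.64 w 0.3 j [-0.52  0.47  1.8   0.    0.88  0.81]
t 14.45 jig [-177.9    13.42] z 55.47 Fjig [-2.76  7.47] 3.04 w 0.5 j [-0.52  0.47  1.79  0.    0.88  0.81]
```

```bash
python3 -m pendant '{"xyz":[[0.004,0.03,0],[0.004,0.03,0],[0.004,0.03,0],[0.005,0.03,0]],"angular":[[0,0,0],[0,0,0],[0,0,0],[0,0,0]]}'>/dev/null; python3 go.py;python3 -m pendant '{"xyz":[[0.006,0.03,0],[0.006,0.03,0],[0.006,0.03,0],[0.007,0.03,0]],"angular":[[0,0,0],[0,0,0],[0,0,0],[0,0,0]]}'>/dev/null; python3 go.py
```

```text
t 14.78 jig [-177.32    8.6 ] z 55.44 Fjig [-3.6   5.95] 2.01 w 0.1 j [-0.53  0.47  1.78  0.    0.89  0.8 ]
t 15.12 jig [-176.31    3.73] z 55.37 Fjig [-3.3   6.48] 2.18 w 0.6 j [-0.54  0.48  1.78  0.    0.89  0.79]
```

```bash
python3 -m pendant '{"xyz":[[0.008,0.03,0],[0.008,0.03,0],[0.008,0.03,0],[0.009,0.03,0]],"angular":[[0,0,0],[0,0,0],[0,0,0],[0,0,0]]}'>/dev/null; python3 go.py;python3 -m pendant '{"xyz":[[0.01,0.03,0],[0.01,0.03,0],[0.01,0.03,0],[0.011,0.03,0]],"angular":[[0,0,0],[0,0,0],[0,0,0],[0,0,0]]}'>/dev/null; python3 go.py
```

```text
t 15.45 jig [-174.88   -1.24] z 55.36 Fjig [-4.89  5.05] 0.97 w 0.6 j [-0.54  0.48  1.77  0.    0.9   0.79]
t 15.78 jig [-173.11   -6.22] z 55.39 Fjig [-2.89  4.1 ] 0.58 w 0.4 j [-0.55  0.49  1.76 -0.    0.9   0.78]
```

```bash
python3 -m pendant '{"xyz":[[0.013,0.03,0],[0.013,0.03,0],[0.013,0.03,0],[0.014,0.03,0]],"angular":[[0,0,0],[0,0,0],[0,0,0],[0,0,0]]}'>/dev/null; python3 go.py; python3 - <<'E'
from h import *
c=capture('side');crop(c,250,150,130,100,6,'pics/side6.png')
E
```

```text
t 16.12 jig [-170.77  -11.31] z 55.45 Fjig [-2.67  4.31] -0.11 w 0.6 j [-0.55  0.49  1.74 -0.    0.91  0.78]
```

View pics/side6.png

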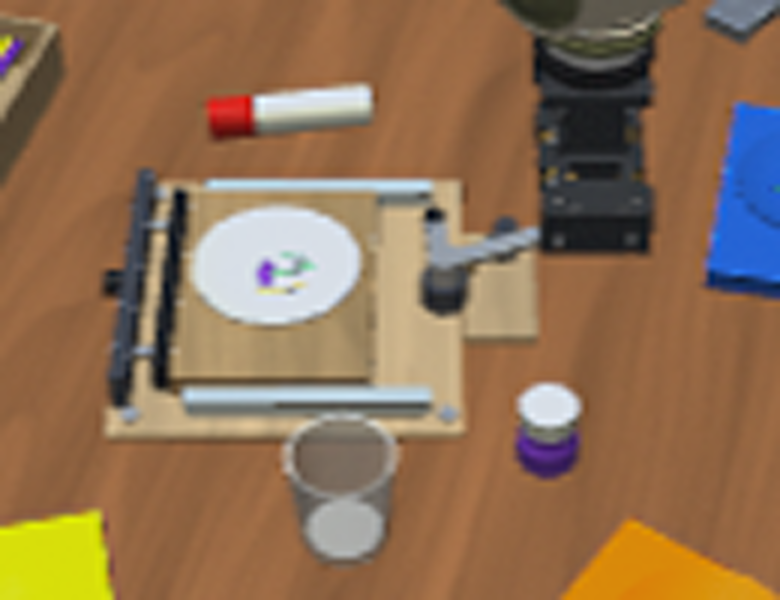

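The carrier sits against the bar (180,290) and the lever has turned to about 0.39 rad. Continuing.

```bash
python3 -m pendant '{"xyz":[[0.014,0.03,0],[0.014,0.03,0],[0.015,0.03,0],[0.016,0.03,0]],"angular":[[0,0,0],[0,0,0],[0,0,0],[0,0,0]]}'>/dev/null; python3 go.py;python3 -m pendant '{"xyz":[[0.016,0.03,0],[0.017,0.03,0],[0.017,0.03,0],[0.018,0.03,0]],"angular":[[0,0,0],[0,0,0],[0,0,0],[0,0,0]]}'>/dev/null; python3 go.py
```

```text
t 16.50 jig [-167.47  -17.2 ] z 55.85 Fjig [-1.66  2.11] -0.51 w 0.5 j [-0.55  0.5   1.73 -0.    0.91  0.77]
t 16.83 jig [-164.58  -22.2 ] z 55.99 Fjig [-1.51  1.74] -0.48 w 0.4 j [-0.56  0.5   1.72 -0.    0.92  0.77]
```

```bash
python3 -m pendant '{"xyz":[[0.018,0.03,0],[0.019,0.03,0],[0.019,0.03,0],[0.02,0.03,0]],"angular":[[0,0,0],[0,0,0],[0,0,0],[0,0,0]]}'>/dev/null; python3 go.py;python3 -m pendant '{"xyz":[[0.02,0.03,0],[0.02,0.03,0]],"angular":[[0,0,0],[0,0,0]]}'>/dev/null; python3 go.py
```

```text
t 17.17 jig [-161.54  -27.  ] z 55.96 Fjig [-0.79  0.96] -0.08 w 0.6 j [-0.56  0.51  1.7  -0.    0.93  0.77]
t 17.33 jig [-159.96  -29.37] z 55.93 Fjig [0.06 0.9 ] -0.19 w 0.4 j [-0.56  0.51  1.69 -0.    0.93  0.77]
```

```bash
python3 -m pendant '{"xyz":[[0.02,0.03,0],[0.02,0.03,0],[0.02,0.03,0]],"angular":[[0,0,0],[0,0,0],[0,0,0]]}'>/dev/null; python3 go.py;python3 -m pendant '{"xyz":[[0,0,0],[0,0,0],[0,0,0]],"angular":[[0,0,0],[0,0,0],[0,0,0]]}'>/dev/null; python3 go.py; python3 - <<'E'
from h import *
c=capture('wrist');cv2.imwrite('pics/w7.png',c['color'][:,:,::-1])
c=capture('side');crop(c,250,150,130,100,6,'pics/side7.png')
E
```

```text
t 17.58 jig [-157.56  -32.98] z 55.94 Fjig [0.83 0.07] -0.06 w 0.5 j [-0.56  0.52  1.68 -0.    0.94  0.77]
t 17.83 jig [-157.76  -32.65] z 55.87 Fjig [-0.66  0.44] 0.38 w 0.3 j [-0.56  0.52  1.68  0.    0.94  0.77]
```

View pics/w7.png

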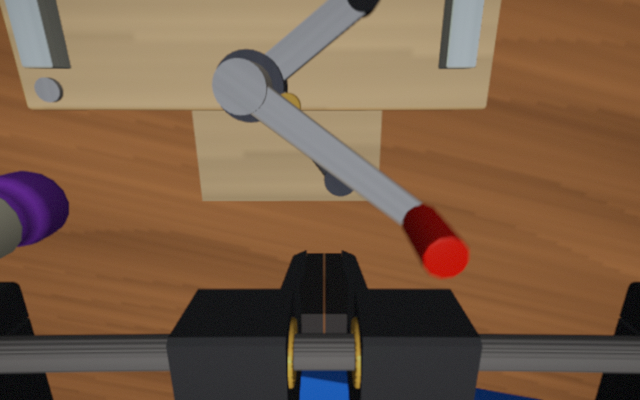

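The lever has snapped on by itself: the post at (447,257) is well clear of the fingers at (325,270). Retreating, then checking.

```bash
python3 -m pendant '{"xyz":[[0,-0.2,0],[0,-0.3,0],[0,0,-0.3],[0,0,-0.6],[0,0,-0.8],[0,0,-0.8],[-0.4,0,-0.6],[-0.6,0,-0.4]],"angular":[[0,0,0],[0,0,0],[0,0,0],[0,0,0],[0,0,0],[0,0,0],[0,0,0],[0,0,0]]}'; python3 -m pendant '{"xyz":[[-0.6,0.3,0],[-0.5,0.5,0],[-0.3,0.5,0],[0,0.5,0],[0,0.3,0],[0,0,0],[0,0,0]],"angular":[[0,0,0],[0,0,0],[0,0,0],[0,0,0],[0,0,0],[0,0,0],[0,0,0]]}'
python3 go.py
python3 - <<'E'
from h import *
c=capture('top');crop(c,270,110,160,120,5,'pics/top8.png');cv2.imwrite('pics/top8f.png',c['color'][:,:,::-1])
c=capture('side');crop(c,250,150,130,100,6,'pics/side8.png')
E
```

```text
t: 18.6
tcp_pos: [433.1, -150.4, 198.1]
orientation: [0.001, 0.993, 0.122, 0.001]
ft_force: [0.8, 0.3, 0.0]
gripper_width: 0.4
t: 19.18
tcp_pos: [398.3, -245.4, 195.5]
orientation: [-0.001, 0.993, 0.121, -0.0]
ft_force: [0.2, 0.8, 0.0]
gripper_width: 0.3
t 19.18 jig [-253.58  -95.75] z 195.48 Fjig [0.41 0.77] 0.05 w 0.3 j [-0.81  0.28  1.59  0.    1.28  0.52]
```

View pics/top8.png

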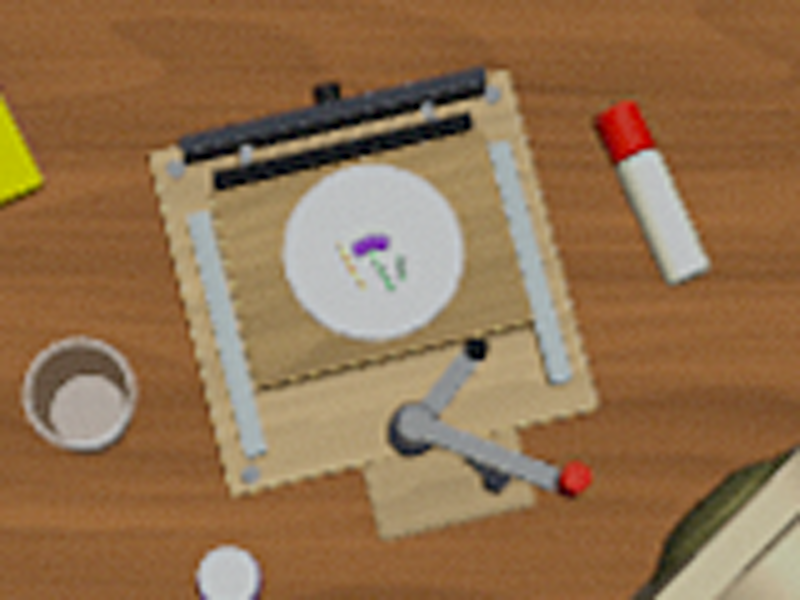

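View pics/side8.png

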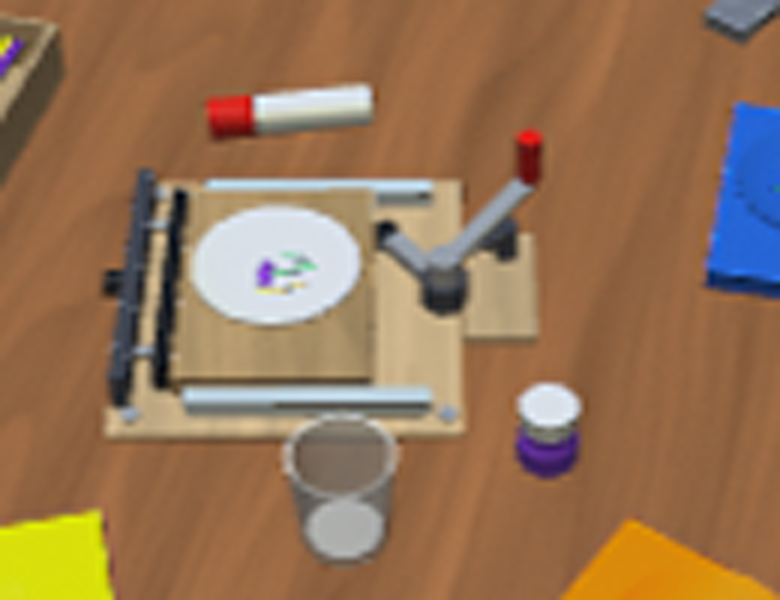

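The nose at (476,348) presses the carrier's near edge, the carrier is against the bar, and the post is at (575,476). Computing the clamp angle, then waiting briefly to confirm it is stable.

```bash
python3 -m pendant '{"xyz":[[0,0,0],[0,0,0],[0,0,0],[0,0,0],[0,0,0],[0,0,0]],"angular":[[0,0,0],[0,0,0],[0,0,0],[0,0,0],[0,0,0],[0,0,0]]}' >/dev/null; python3 - <<'E'
from go import *
c=capture('top');i=c['color'].astype(int)
m=((i[...,0]>150)&(i[...,1]<60)&(i[...,2]<60)); m[:190]=0; m[:,:350]=0; m[:, 410:]=0
v,u=np.nonzero(m);print(len(u),u.mean(),v.mean())
for p in [(u.mean(),v.mean()),(270+575/5,110+475/5)]:
    j=R2().T@(plane(c,p,81)[:2]-t);d=j-[-78,0];print(j,np.hypot(*d),np.arctan2(-d[1],-d[0]))
f=lambda u,v:(270+(u+.5)/5-.5,110+(v+.5)/5-.5)
for p in[(262,388),(530,325)]:
    print('edge',R2().T@(plane(c,f(*p),26)[:2]-t))
E
```

```text
18 384.8333333333333 204.83333333333334
[-135.69959045  -81.14152714] 99.56500471648697 0.9526607040184145
[-136.29853126  -81.49480395] 100.20040827514885 0.9498325366094864
edge [-30.71483862  85.78758896]
edge [-30.9406296  -87.50808781]
```

Clamp angle is about 0.95, within 0.73–1.12. The carrier near edge is at jig x -30.8 and square, matching the seated tip position. Handing in.

```bash
python3 -c "
from station import finish_job;print(finish_job())"
```

```text
the job is handed in; nothing more can be done
None
```

The carrier is seated against the rubber stop and the clamp has snapped shut on it. I handed the job in at about 20 s of the 58 s allowed.

- **Carrier:** I slid it home with the shut fingertips at the carrier edge point. I held it against the stop with about 8.5 N along the jig, and no reading passed about 10.5 N in total. Single force readings carry about 0.7 N of noise.
- **Clamp:** I pushed the red post along its arc, with no reading above about 9 N in total. The push fell to nearly zero at about 0.6 rad, and the lever then went on by itself, clear of the finger.
- **Last checks:** With the arm withdrawn and touching nothing:
  - The clamp angle measured about 0.95 rad, inside 0.73 to 1.12.
  - The nose rests on the carrier's near edge, which is square at jig x -31 mm; the far edge is against the bar.
  - The cup, paint jar and glue stick look unmoved. I did not re-check the palette, bowl, brush and scissors at the end, but the arm did not go near them.
- **Disagreements:** The two camera views of the post differed by 3 to 5 mm. The jig's position agreed to about 2 mm. I went by touch for both contacts. The clamp's holding force itself was not measured.

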